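Set the workshop heating to green and confirm

ROBOT

A 7-joint arm with a two-finger parallel gripper is mounted at the origin on a cart in front of the work surface, level with it; the furniture and walls round the work are solid. World frame = base frame: x ahead of the robot, y to its left, z up, the work surface at z = 0. Lengths are in m, angles in rad, forces in N, time in s.
With the tool pointing down it reaches from about 0.425 to 0.925 m from the base axis. Payload 6.8 kg.
Tool frame: the origin (TCP) lies midway between the tips of the shut fingers; the grasp point (between the pads) lies 19 mm behind it; x points along the fingers, y is the direction in which the jaws open and shut, and the axes are right-handed (so a half turn about x gives the same grasp; the last joint's range is limited). The gripper opens to 85 mm and grips with 20 to 120 N. Pads are 22 mm wide; open, the fingers measure 114 mm over their backs; the gripper's body (76 mm by 85 mm) begins 54 mm behind the grasp point. The pads swing forward as they close: fully open they stand 13 mm farther back than shut.
Start: joints at [-1.404, 0.477, 0.022, 1.555, -0.011, 1.109, -0.083], TCP at [0.183, 0.65, 0.197] pointing down, gripper open.
Joint ranges: [-2.96, 2.96], [-0.34, 2.1], [-1.41, 1.46], [0.24, 2.44], [-1.37, 4.51], [0.17, 1.92], [-2.96, 2.96]. Speed limits (rad/s): [2.39, 2.39, 3.14, 3.14, 3.14, 3.14, 3.14].

INTERFACE

Orientations are given as a rotation vector (axis times angle).
In Python, from bench import r, viewer, nets gives the robot as it stands.
- The arm moves only by the shell command python3 -m pendant 'ROWS' [FORCE]. ROWS is JSON, one flat list of numbers, 5 for each row, row after row: the finger opening in mm, from 0 to 85.4, then the shift along the tool's x, y, z in mm, then the turn about the tool's x in rad. A call has 1 to 20 rows; each row shifts and turns the commanded pose from where the row before left it, along the tool's axes as they then stand; what a row does not reach is not made up. A row lasts 1/8 s, in which the tool goes at most 62.5 mm and 10.7 degrees, less where a joint would pass 70% of its speed; a pose out of reach is approached as far as the arm can. A call with a gripper value outside its range is refused whole. The fingers move at their own pace and stop on an object; FORCE is the grip in N (left out, the last holds). Time passes only in rows, so rows that do not move let the fingers close. It gives the time, the measured TCP pose, the force and the opening at its end, in the units of the state.
- r.get_obs(): the state, without advancing time (a new reading comes with each control period).
- viewer.grab_frame(name): name is "scene" or "top" or "wrist"; returns (picture, depth): 420x560x3 uint8, red, green, blue; 420x560 float32, m along the optical axis (not along the pixel's ray), 0 where there is no reading.
- viewer.calibration(name): a dict with "mtx" (3x3 intrinsics, pixels), "distortion" ([k1, k2, p1, p2, k3] as OpenCV has them; the pictures are not rectified), "world_to_cam" (4x4, takes a point from world to camera coordinates). Camera axes: x right, y up, looking along -z (the intrinsics and any distortion apply to the point x, -y, -z); pixel columns grow to the right and rows downward; lengths in m; the calibration is good to about 2 mm. A picture is of the moment at which its call begins: read the wrist's pose just before it. calibration takes no time and is no camera call; for the wrist camera it gives the pose at the moment of the call.
- r.hand_in(): hands the job in, once; it reports no verdict.
Trained networks look in the newest picture that a camera, given by its name, has taken for a name from the list of things; names that differ only in an ending like _2 or _b are one class to them, and where a whole thing is asked for, a point or a joint stands for the part that bears it (a point fixed in the world has none). Each returns a list of dicts, best first, with "score" (0 to 1); they miss things now and then, are a little off and sometimes report something else, mostly with a low value. They report only what shows in the picture. A call takes as long as a camera call.
- nets.look_for(name, camera): "location" ([x, y, z] in m, in world coordinates, good to about 4 mm: the middle of the surface that is visible of it).
- nets.silhouettes(name, camera): "mask" (420x560 bool, what is visible of it).
The state is a dict: "clock": time; "joints": joint angles; "qvel": joint speeds; "tau": joint torques, N m; "tcp_pos": TCP position; "orientation": TCP orientation; "contact_force": force on the tool from outside, world axes, zero at the start; "moment": the same for the moment, N m; "grip_width": finger opening in m.
Only numpy, scipy, OpenCV 4.12 (cv2) and the standard library are available. Lean on these libraries where they do the work, as an engineer would, in place of code of your own. Each camera call takes 0.05 s, during which the arm holds its last target. There are 200 camera calls.

TASK

Set the heating controller to comfort: with a fingertip resting on its big black knurled dial, turn the dial clockwise by friction, one or two clicks, until it clicks in with the white pointer at the green mark, without letting it run on to the next mark. Then press the orange button all the way in, let it spring back, and move clear. Grasp nothing, do not shove or lift the controller, and leave the other things on the desk alone.

Things in the scene. Friction and masses are not known exactly. Their poses are not given: they have to be found in the camera images.
- controller: White low heating controller box, 236 (x) x 156 (y) x 39 mm high, 2 kg, standing loose on rubber feet on the desk; origin at the centre of its underside, z up, x to its back (away from the robot at yaw 0), y to its left. Dial axis at x +38, y 0 mm; button at x -75, y -30 mm. A stack of letter trays full of paper, 250 mm high, stands to its right (left wall at world y 0.07 m).
- dial_top (a point): Centre of the dial's top, on its vertical axis, 60 mm above the desk. Black knurled disc, diameter 104, 13 thick, too wide to grip, flat rubbery top. It gives down at most 6 mm on a spring (1 N to start, then 1.5 N per mm, about 10 N fully down). A fingertip pressed 3 to 5 mm down, 33 mm from the axis, and moved round the axis carries the dial with it by friction.
- dial_pointer (a point): Outer part of the white pointer line on the dial's top face, 45 mm from the axis; it turns with the dial.
- green_mark (a point): Centre of the green dot on the box's top (40 mm high), straight behind the dial axis (+x of the box). Five flat 12 mm dots lie round the dial at 64 mm radius, 30 degrees apart; clockwise from above: dark blue, light blue, green, orange, red.
- dial (a joint): Dial angle in rad, growing clockwise seen from above. Detents: 0 pointer at dark blue, 0.524 light blue, 1.047 green, 1.571 orange, 2.094 red. Starts in the dark blue or light blue detent. Leaving a detent takes at most about 0.06 N m (2 N at 33 mm from the axis); past half-way it snaps into the next by itself.
- confirm (a joint): Travel of the orange button in m: 0 out, 0.006 fully in; a spring returns it; about 5 N holds it fully in.
- confirm_top (a point): Centre of the top of the round orange push button, 28 mm diameter, 53 mm above the desk, at the front right of the controller; it is pressed straight down.
- mouse_black: black computer mouse, 112x60x38, origin under its centre; bystander
- glue_stick: white glue stick with red cap standing upright, 26x26x92, origin under its centre; bystander
- marker_black: black marker pen lying on the desk, 18x129x16 (long along its y), origin under its centre; bystander
- eraser: small blue and white eraser, 20x42x13, origin under its centre; bystander
- stapler: blue stapler standing on its base, 135x34x41 (long along its x), origin under its centre; bystander

How it is judged:
On the way, in this order (a step that is already met when the one before it is completed fails the run):
1. the dial has clicked into the green detent (value of joint dial between 0.9272 and 1.1672 rad), for 0.3 s.
2. the orange button is pressed in while the dial is at green (value of joint confirm above 0.0045 m and value of joint dial between 0.8772 and 1.2172 rad), for 0.05 s.
At the end, for the whole second after the job is handed in: The dial rests in the green detent (1.047 rad, within 0.12), the orange button was pressed at least 4.5 mm after that and has sprung back (under 1.5 mm), the controller stands within 30 mm of where it was, and the mouse, glue stick, marker, eraser and stapler within 15 mm of where they were (all of step 1 and value of joint confirm below 0.0015 m and velocity of joint dial below 0.1 rad/s and distance of controller from where it was at the start of the episode below 0.03 m and linear speed of controller below 0.02 m/s and distance of each of mouse_black, glue_stick, marker_black, eraser, stapler from where it was at the start of the episode below 0.015 m); the robot touches nothing.
It fails at once if the dial runs on past green to the orange detent (value of joint dial above 1.41372 rad).
It fails at once if the button is pressed before the dial is at green (value of joint confirm above 0.0045 m and value of joint dial below 0.7972 rad).
It fails at once if the controller is shoved, lifted or tipped (distance of controller from where it was at the start of the episode above 0.03 m or height (world z) of controller above 0.01 m or angle between controller's own z axis and vertical above 0.1 rad).
It fails at once if a bystander is pushed, lifted or carried (distance of any of mouse_black, glue_stick, marker_black, eraser, stapler from where it was at the start of the episode above 0.015 m).
It also fails if it takes over 42 s, if anything falls off the work surface, if the arm or the gripper's body presses on something with over 40 N, if the wrist force passes 120 N, or if a joint passes its speed limit or range.

## Working session

There is one attempt and no reset: what is moved stays moved. The work goes in short steps, Python scripts to look and compute and a shell command to move; the robot and the scene stay as the last step left them, time stands still between calls to the robot, and variables do not carry over. Pictures are saved under pics/ and viewed, about 8 in all and at most 12, crops included, and the job is handed in when it is done.

```bash
mkdir -p pics
cat > h.py <<'E'
import numpy as np, cv2
from bench import r, viewer, nets
from scipy.spatial.transform import Rotation as R
def save(im,n): cv2.imwrite('pics/'+n,cv2.cvtColor(im,cv2.COLOR_RGB2BGR))
def pix2z(cam,uv,z,cal=None):
    c=cal or viewer.calibration(cam); T=np.linalg.inv(np.array(c['world_to_cam']))
    p=cv2.undistortPoints(np.array(uv,float).reshape(-1,1,2),np.array(c['mtx'],float),np.array(c['distortion'],float)).reshape(-1,2)
    d=np.c_[p[:,0],-p[:,1],-np.ones(len(p))]@T[:3,:3].T; o=T[:3,3]
    return o+d*((z-o[2])/d[:,2])[:,None]
E
python3 - <<'E'
from h import *
np.set_printoptions(precision=4,suppress=True)
o=r.get_obs(); print(o['clock'],o['tcp_pos'],o['orientation'],R.from_rotvec(o['orientation']).as_matrix())
for c in ['top','scene']:
    im,d=viewer.grab_frame(c); save(im,c+'0.png')
    for n in ['controller','dial_top','dial_pointer','green_mark','confirm_top','glue_stick','stapler','mouse_black','marker_black','eraser']:
        print(c,n,[(np.round(x['location'],4),round(x['score'],2)) for x in nets.look_for(n,c)[:2]])
print(r.get_obs()['clock'])
E
```

```text
0.0 [0.183  0.649  0.1958] [ 0.2143  1.5602 -0.2171] [[-0.0004  0.2713  0.9625]
 [-0.0018  0.9625 -0.2713]
 [-1.     -0.0018  0.0001]]
top controller [(array([0.6003, 0.2141, 0.041 ]), 0.57)]
top dial_top [(array([0.635 , 0.2083, 0.0629]), 0.61)]
top dial_pointer [(array([0.6384, 0.2076, 0.062 ]), 0.66)]
top green_mark [(array([0.5989, 0.2144, 0.0425]), 0.63)]
top confirm_top [(array([0.5186, 0.2173, 0.0533]), 0.69)]
top glue_stick [(array([0.6827, 0.047 , 0.0921]), 0.69)]
top stapler [(array([0.7792, 0.1474, 0.0373]), 0.86)]
top mouse_black [(array([ 0.7575, -0.0387,  0.0312]), 0.73)]
top marker_black [(array([ 0.733 , -0.1523,  0.0142]), 0.57)]
top eraser [(array([ 0.6448, -0.1058,  0.0126]), 0.53)]
scene controller [(array([0.5807, 0.2424, 0.0409]), 0.72)]
scene dial_top [(array([0.6315, 0.2147, 0.0612]), 0.61)]
scene dial_pointer [(array([0.6353, 0.2121, 0.0591]), 0.56), (array([0.7752, 0.1536, 0.0304]), 0.21)]
scene green_mark [(array([0.578 , 0.2421, 0.0399]), 0.92)]
scene confirm_top [(array([0.5213, 0.2199, 0.0531]), 0.45)]
scene glue_stick [(array([0.6787, 0.0538, 0.06  ]), 0.92)]
scene stapler [(array([0.7759, 0.1578, 0.0311]), 0.72)]
scene mouse_black [(array([ 0.7536, -0.0253,  0.0286]), 0.75)]
scene marker_black [(array([ 0.7322, -0.1527,  0.0126]), 0.74)]
scene eraser [(array([ 0.6406, -0.1023,  0.0109]), 0.52)]
1.1
```

View top.

View pics/top0.png

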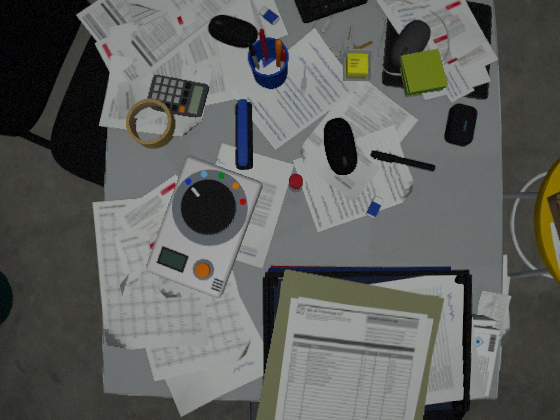

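View pics/scene0.png

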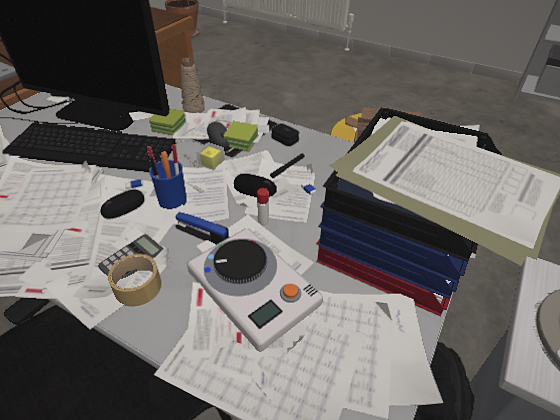

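Run:
```python
from h import *
np.set_printoptions(precision=4,suppress=True)
im,d=viewer.grab_frame('top')
hsv=cv2.cvtColor(im,cv2.COLOR_RGB2HSV)
print(viewer.calibration('top')['mtx'][0][0])
# dots
cs=[]
for n,(u,v) in dict(db=(188,182),lb=(204,174),g=(222,176),o=(235,186),r=(243,202)).items():
    w=hsv[v-7:v+8,u-7:u+8].astype(int); m=(w[...,1]>110)&(w[...,2]>60)
    ys,xs=np.nonzero(m); p=pix2z('top',[[xs.mean()+u-7,ys.mean()+v-7]],.040)[0]; cs.append(p[:2]); print(n,len(xs),p)
cs=np.array(cs)
s=cv2.fitEllipse  # circle fit by lstsq
A=np.c_[2*cs,np.ones(5)]; x=np.linalg.lstsq(A,(cs**2).sum(1),rcond=None)[0]; c=x[:2]; print('dial c from dots',c,'rad',np.sqrt(x[2]+c@c))
gc=hsv[258:283,190:217].astype(int); m=(gc[...,1]>150)&(gc[...,0]<20); ys,xs=np.nonzero(m)
print('button',pix2z('top',[[xs.mean()+190,ys.mean()+258]],.053))
g=cv2.cvtColor(im,cv2.COLOR_RGB2GRAY)[180:235,180:236]; m=(g<60).astype(np.uint8)
k,l,st,ce=cv2.connectedComponentsWithStats(m); i=1+st[1:,4].argmax(); m=cv2.convexHull(np.argwhere(l==i)[:,::-1].astype(np.int32))
(uc,rad)=cv2.minEnclosingCircle(m); print('dialpix',uc,rad,st[i]); M=cv2.moments(m); print(pix2z('top',[[M['m10']/M['m00']+180,M['m01']/M['m00']+180]],.058))
e=pix2z('top',[[195,192],[198.5,196.5]],.06); print('pointer',e)
for t,p in zip('dlgor',cs): print(t,np.degrees(np.arctan2(*(p-c)[::-1])))
print('ptr',np.degrees(np.arctan2(*(e[0,:2]-c)[::-1])))
save(cv2.resize(im[150:310,130:310],None,fx=3.5,fy=3.5,interpolation=cv2.INTER_CUBIC),'crop.png')
```

```text
525.6589483449168
db 38 [0.6847 0.2506 0.04  ]
lb 32 [0.6995 0.2209 0.04  ]
g 36 [0.6964 0.1879 0.04  ]
o 39 [0.6777 0.1605 0.04  ]
r 35 [0.648  0.1459 0.04  ]
dial c from dots [0.636 0.209] rad 0.06415732852011743
button [[0.5197 0.2173 0.053 ]]
dialpix (27.958271026611328, 26.727617263793945) 27.887365341186523 [   1    0   55   55 2346]
[[0.6356 0.208  0.058 ]]
pointer [[0.6627 0.2324 0.06  ]
 [0.6544 0.2257 0.06  ]]
d 40.49368291035298
l 10.56386342381546
g -19.290096154117233
o -49.38283198213185
r -79.29104740139346
ptr 41.27410696736149
```

View pics/crop.png

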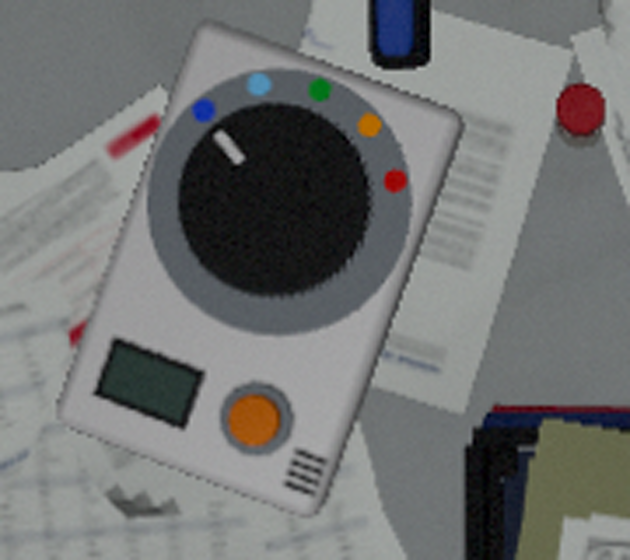

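```bash
python3 -m pendant '[0,0,-18,38,0, 0,0,-18,38,0, 0,0,-18,38,0, 0,0,-18,38,0, 0,0,-18,38,0, 0,0,-18,38,0, 0,0,-18,38,0, 0,0,-18,38,0, 0,0,-18,38,0, 0,0,-18,38,0, 0,0,-18,38,0, 0,0,-18,38,0, 0,0,-18,38,0, 0,0,-18,38,0, 0,0,-15,23,0, 0,0,0,0,0, 0,0,0,0,0]' 20
python3 - <<'E'
from h import *
np.set_printoptions(precision=4,suppress=True)
o=r.get_obs(); print(o['clock'],o['tcp_pos'],o['grip_width'],o['contact_force']); M=R.from_rotvec(o['orientation']).as_matrix(); print(M)
print('shift tool', M.T@(np.array([.636,.209,.08])+.033*M[:,1]-o['tcp_pos'])*1000)
E
```

```text
clock: 3.28
tcp_pos: [0.644, 0.2434, 0.1966]
orientation: [0.215, 1.561, -0.214]
contact_force: [0.5, -0.2, -0.1]
grip_width: 0.0002
3.275 [0.644  0.2434 0.1966] 0.0001524929740002892 [ 0.5235 -0.1532 -0.1091]
[[-0.0008  0.2702  0.9628]
 [ 0.0009  0.9628 -0.2702]
 [-1.      0.0006 -0.001 ]]
shift tool [116.6244  -2.3982   1.6792]
```

```bash
python3 -m pendant '[0,40,-2.4,1.7,0, 0,40,0,0,0, 0,36,0,0,0, 0,15,0,0,0, 0,0,0,0,0]'
python3 -m pendant '[0,2,0,0,0, 0,2,0,0,0, 0,2,0,0,0, 0,0,0,0,0, 0,0,0,0,0]'
python3 - <<'E'
from h import *
im,d=viewer.grab_frame('wrist'); a=im.copy(); im,d=viewer.grab_frame('top')
save(np.vstack([cv2.resize(a,(400,300)),cv2.resize(im[150:270,130:290],(400,300))]),'w1.png')
print(r.get_obs()['contact_force'],r.get_obs()['tcp_pos'])
E
```

```text
clock: 3.9
tcp_pos: [0.6449, 0.2403, 0.0653]
orientation: [0.214, 1.562, -0.215]
contact_force: [0.2, 0.4, -0.1]
grip_width: -0.0002
clock: 4.53
tcp_pos: [0.6459, 0.2393, 0.0599]
orientation: [0.216, 1.56, -0.216]
contact_force: [-1.4, -0.4, 0.0]
grip_width: -0.0001
[-0.08252339 -1.08329103 -0.09799296] [0.6459105  0.23938917 0.05987306]
```

View pics/w1.png

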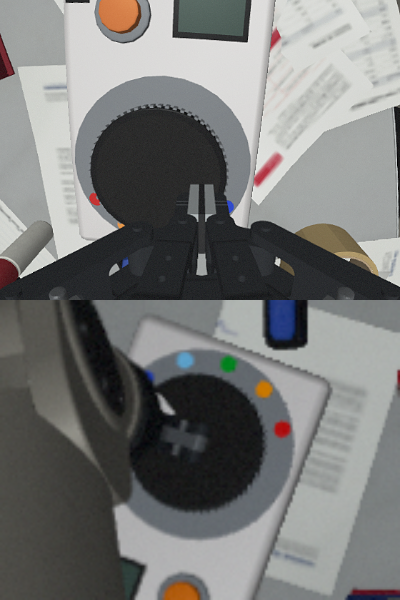

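```bash
python3 -m pendant '[0,2,0,0,0, 0,0,0,0,0, 0,0,0,0,0]'; python3 -m pendant '[0,2,0,0,0, 0,0,0,0,0, 0,0,0,0,0]'
```

```text
clock: 5.0
tcp_pos: [0.6458, 0.2393, 0.0577]
orientation: [0.216, 1.56, -0.216]
contact_force: [-0.9, 0.7, -0.4]
grip_width: 0.0002
clock: 5.38
tcp_pos: [0.6458, 0.2393, 0.0557]
orientation: [0.216, 1.56, -0.216]
contact_force: [0.0, -0.5, 0.1]
grip_width: -0.0001
```

```bash
python3 -m pendant '[0,1,0,0,0, 0,0,0,0,0, 0,0,0,0,0]'; python3 -m pendant '[0,1,0,0,0, 0,0,0,0,0, 0,0,0,0,0]';  python3 -c "
from h import *
o=r.get_obs();print(o['contact_force'],o['moment'],o['tcp_pos'],o['tau'])"
```

```text
clock: 5.75
tcp_pos: [0.6459, 0.2393, 0.0548]
orientation: [0.216, 1.56, -0.216]
contact_force: [0.1, 0.1, -0.3]
grip_width: -0.0003
clock: 6.12
tcp_pos: [0.6458, 0.2393, 0.0538]
orientation: [0.216, 1.56, -0.216]
contact_force: [0.5, -0.1, -0.2]
grip_width: 0.0002
[ 0.48537427 -0.06111648 -0.19018425] [ 0.05250172 -0.01718064  0.04468615] [0.64583823 0.23931672 0.05376624] [-3.29016275e-04 -6.45011115e+01  4.74254563e+00 -2.37086588e+01
  1.05045084e-02  2.54633487e-03  3.63764707e-05]
```

Run:
```python
from h import *
im,d=viewer.grab_frame('scene'); a=cv2.resize(im[200:320,170:330],(640,480),interpolation=cv2.INTER_CUBIC)
save(a,'s2.png')
c=viewer.calibration('scene');p=np.array(c['world_to_cam'])@np.r_[r.get_obs()['tcp_pos'],1]; p=p[:3]*[1,-1,-1]
uv=cv2.projectPoints(p.reshape(1,3),np.zeros(3),np.zeros(3),np.array(c['mtx'],float),np.array(c['distortion'],float))[0].ravel();print(uv,(uv-[170,200])*4)
im,d=viewer.grab_frame('top')
def z(u,v):
    c=viewer.calibration('top');T=np.linalg.inv(np.array(c['world_to_cam']));return T[2,3]-d[v,u]
print('dial z',[round(float(z(u,v)),4) for u,v in [(215,200),(215,215),(222,205),(210,220)]],'box',z(240,172),'desk',z(275,150))
print(r.get_obs()['contact_force'])
```

```text
[226.98057186 269.66222205] [227.92228745 278.64888821]
dial z [0.0566, 0.0582, 0.0575, 0.0575] box -0.002345785097218167 desk -0.007254704431629788
[-0.2186534  -0.36665292  0.03045333]
```

View pics/s2.png

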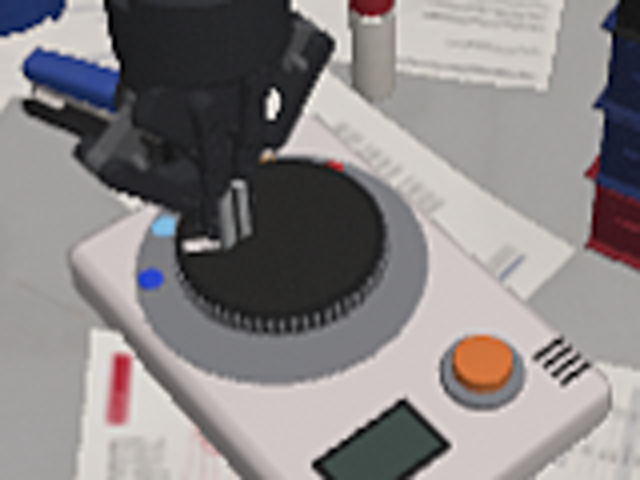

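```bash
cat >> h.py <<'E'
def cloud(cam,d,us,vs):
    c=viewer.calibration(cam); T=np.linalg.inv(np.array(c['world_to_cam']))
    p=cv2.undistortPoints(np.c_[us,vs].astype(float).reshape(-1,1,2),np.array(c['mtx'],float),np.array(c['distortion'],float)).reshape(-1,2)
    z=d[np.array(vs),np.array(us)]
    return np.c_[p[:,0]*z,-p[:,1]*z,-z]@T[:3,:3].T+T[:3,3]
E
python3 - <<'E'
from h import *
np.set_printoptions(precision=4,suppress=True)
im,d=viewer.grab_frame('scene')
print('tip');us=[226,227,228,229,230];
for v in range(250,268,2): print(v,cloud('scene',d,[228,229],[v,v]).round(4).tolist(), im[v,228])
print('dial',cloud('scene',d,[245,255,240,250],[255,255,265,270]))
print('desk/box',cloud('scene',d,[295,275,230],[258,285,300]))
im,d=viewer.grab_frame('wrist'); 
print('wrist dial',cloud('wrist',d,[200,250,220],[220,230,180]))
for v in range(255,300,5): print(v,cloud('wrist',d,[275,285],[v,v]).tolist())
E
```

```text
tip
250 [[0.6351, 0.2434, 0.12], [0.6346, 0.2412, 0.1181]] [41 41 43]
252 [[0.6354, 0.2437, 0.1147], [0.6342, 0.2424, 0.1141]] [65 65 65]
254 [[0.6343, 0.2456, 0.1118], [0.6355, 0.2413, 0.1069]] [78 78 78]
256 [[0.6349, 0.2454, 0.1059], [0.6343, 0.2433, 0.1041]] [106 107 107]
258 [[0.6364, 0.2442, 0.0982], [0.6346, 0.2436, 0.0987]] [121 121 123]
260 [[0.6358, 0.2455, 0.0944], [0.6345, 0.2443, 0.094]] [103 103 104]
262 [[0.6516, 0.2271, 0.0602], [0.6503, 0.2257, 0.0594]] [38 37 36]
264 [[0.6491, 0.2307, 0.0595], [0.6467, 0.2307, 0.061]] [42 41 40]
266 [[0.646, 0.2351, 0.0601], [0.6448, 0.2336, 0.0593]] [41 40 38]
dial [[0.6326 0.1968 0.0613]
 [0.6165 0.1861 0.0601]
 [0.6272 0.2223 0.0612]
 [0.6048 0.2221 0.0601]]
desk/box [[0.5652 0.1124 0.0071]
 [0.5551 0.2139 0.0383]
 [0.6086 0.2845 0.0389]]
wrist dial [[0.6181 0.2064 0.0611]
 [0.6298 0.2286 0.061 ]
 [0.6016 0.2224 0.0615]]
255 [[0.6461954306874942, 0.23680095880533797, 0.0606992061547717], [0.647863168426458, 0.24161306818450368, 0.06001909992401547]]
260 [[0.6340043491048987, 0.24099382032813896, 0.09523629028280911], [0.635289588
[... 277 characters left out ...]
488840439682727, 0.10482212068356048]]
275 [[0.6340121431075154, 0.2412536132317488, 0.10881925649940759], [0.6343660441762272, 0.24500401101677527, 0.11016926573973762]]
280 [[0.6341296673214203, 0.24129252355547773, 0.11260811332854773], [0.6354931809752206, 0.24467551810149865, 0.11185132646459521]]
285 [[0.6340598858002662, 0.24138869339524233, 0.11656097138994084], [0.634955584663707, 0.24478884190653835, 0.11667597962687168]]
290 [[0.6346620367246363, 0.24126177151966602, 0.11902888981871385], [0.6350968966381854, 0.24472394730191535, 0.11997158848562832]]
295 [[0.6345545675320035, 0.24136301626572573, 0.12268760820328288], [0.6346236227166211, 0.2448238015598937, 0.12421719185988282]]
```

```bash
python3 -m pendant '[0,8,-1.5,0,0, 0,8,0,0,0, 0,8,0,0,0, 0,0,0,0,0]'
python3 - <<'E'
from h import *
np.set_printoptions(precision=4,suppress=True)
im,d=viewer.grab_frame('wrist'); vs,us=np.mgrid[225:300:3,255:310:3]; P=cloud('wrist',d,us.ravel(),vs.ravel()); 
q=P[(P[:,2]>.064)&(P[:,2]<.09)]; print(len(q), q[:,2].min(), np.percentile(q,[2,50,98],axis=0)); print(r.get_obs()['tcp_pos'])
im2,d=viewer.grab_frame('scene')
save(np.vstack([cv2.resize(im,(400,300)),cv2.resize(im2[220:295,180:280],(400,300),interpolation=cv2.INTER_CUBIC)]),'w3.png')
E
```

```text
clock: 6.82
tcp_pos: [0.6447, 0.2376, 0.0286]
orientation: [0.215, 1.562, -0.216]
contact_force: [-0.6, -0.1, -0.2]
grip_width: 0.0001
152 0.0668233092936745 [[0.6323 0.231  0.0673]
 [0.635  0.2422 0.0799]
 [0.6407 0.2512 0.0899]]
[0.6451 0.2378 0.0292]
```

View pics/w3.png

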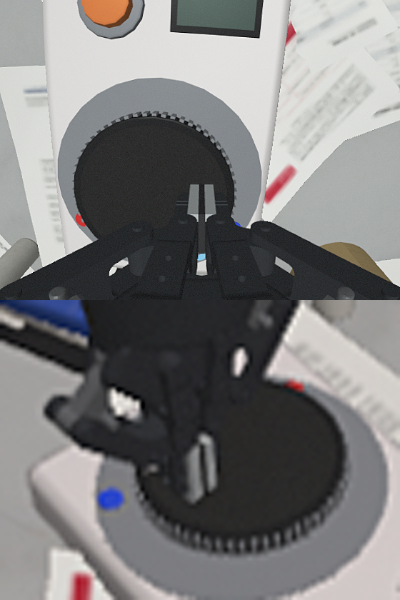

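```bash
for i in 1; do python3 -m pendant '[0,2,0,0,0, 0,2,0,0,0, 0,0,0,0,0, 0,0,0,0,0]'; done; python3 -m pendant '[0,2,0,0,0, 0,0,0,0,0, 0,0,0,0,0]';python3 -m pendant '[0,2,0,0,0, 0,0,0,0,0, 0,0,0,0,0]'
```

```text
clock: 7.42
tcp_pos: [0.6454, 0.2379, 0.0258]
orientation: [0.216, 1.56, -0.216]
contact_force: [0.2, 0.7, 0.6]
grip_width: -0.0
clock: 7.8
tcp_pos: [0.6457, 0.2381, 0.0241]
orientation: [0.216, 1.56, -0.215]
contact_force: [-0.2, 0.8, 2.9]
grip_width: 0.0
clock: 8.18
tcp_pos: [0.6458, 0.2382, 0.0222]
orientation: [0.216, 1.559, -0.215]
contact_force: [-1.1, -0.1, 5.6]
grip_width: -0.0001
```

```bash
python3 -m pendant '[0,1,0,0,0, 0,0,0,0,0, 0,0,-0.2,3.3,0.1, 0,0,-0.2,3.3,0.1, 0,0,-0.2,3.3,0.1, 0,0,-0.2,3.3,0.1, 0,0,0,0,0]'
cat > chk.py <<'E'
from h import *
np.set_printoptions(precision=4,suppress=True)
im,d=viewer.grab_frame('top'); C=np.array([.636,.209])
vs,us=np.mgrid[175:240,175:245]; vs=vs.ravel();us=us.ravel()
P=pix2z('top',np.c_[us,vs],.06)[:,:2]-C; rr=np.hypot(*P.T); px=im[vs,us].astype(int)
m=(rr<.049)&(rr>.02)&(px.min(1)>105)&(abs(d[vs,us]-np.median(d[205:215,212:222]))<.02); a=np.degrees(np.arctan2(P[m,1],P[m,0]))
print('n',m.sum(),'ptr deg',np.median(a) if m.any() else None, rr[m], 'dial rad',np.radians(41-np.median(a)) if m.any() else None)
print([(x['location'],x['score']) for x in nets.look_for('dial_pointer','top')][:2])
o=r.get_obs(); print(o['tcp_pos'],o['contact_force'],o['clock'])
p=o['tcp_pos'][:2]-C; print('finger ang',np.degrees(np.arctan2(p[1],p[0])),np.hypot(*p))
E
python3 chk.py
python3 - <<'E'
from h import *
im,d=viewer.grab_frame('top'); im2,_=viewer.grab_frame('scene')
save(np.vstack([cv2.resize(im[150:240,160:280],(400,300)),cv2.resize(im2[220:295,180:280],(400,300),interpolation=cv2.INTER_CUBIC)]),'w4.png')
E
```

```text
clock: 9.05
tcp_pos: [0.6581, 0.2318, 0.0215]
orientation: [0.53, 1.503, -0.528]
contact_force: [0.8, 0.1, 6.7]
grip_width: -0.0001
n 27 ptr deg 11.967635056084 [0.0444 0.0441 0.0426 0.0422 0.0407 0.0404 0.0389 0.0386 0.0371 0.0367
 0.0353 0.0349 0.0346 0.0335 0.0331 0.0317 0.0313 0.0309 0.0299 0.0295
 0.0291 0.0281 0.0276 0.0273 0.027  0.0264 0.0258] dial rad 0.5067103579119131
[([0.6317, 0.1926, 0.0603], 0.6), ([0.5232, 0.22, 0.055], 0.34)]
[0.6582 0.2318 0.0216] [0.105  0.1291 6.3061] 9.15
finger ang 45.804336690301135 0.03178845195571515
```

View pics/w4.png

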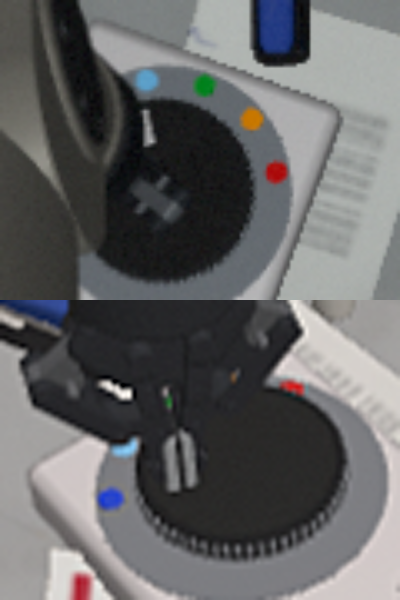

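Clicked to light blue (pointer detected at about 12°). The next click uses the same motion.

```bash
python3 -m pendant '[0,0,-0.2,3.3,0.1, 0,0,-0.2,3.3,0.1, 0,0,-0.2,3.3,0.1, 0,0,-0.2,3.3,0.1, 0,0,0,0,0, 0,0,0,0,0]';python3 chk.py
```

```text
clock: 10.0
tcp_pos: [0.6661, 0.2216, 0.0215]
orientation: [0.837, 1.403, -0.836]
contact_force: [-0.8, 0.6, 6.7]
grip_width: -0.0001
n 32 ptr deg -10.017904355118343 [0.0441 0.0444 0.0448 0.0422 0.0426 0.043  0.0402 0.0404 0.0408 0.0412
 0.0383 0.0386 0.039  0.0365 0.0368 0.0372 0.0347 0.035  0.0354 0.0328
 0.0332 0.0336 0.0308 0.031  0.0314 0.0318 0.0289 0.0292 0.0296 0.0271
 0.0274 0.0278] dial rad 0.8904304084643695
[([0.6306, 0.1906, 0.0629], 0.63)]
[0.6661 0.2216 0.0215] [ 0.0825 -1.2004  6.5987] 10.1
finger ang 22.671158932934915 0.032574241459823516
```

```bash
python3 -m pendant '[0,0,-0.1,2.5,0.075, 0,0,-0.1,2.5,0.075, 0,0,0,0,0]';python3 chk.py; python3 -m pendant '[0,-3,0,0,0, 0,-12,0,0,0, 0,-30,0,0,0, 0,-20,0,0,0, 0,0,0,0,0, 0,0,0,0,0]';python3 chk.py
python3 - <<'E'
from h import *
np.set_printoptions(precision=4,suppress=True)
o=r.get_obs(); M=R.from_rotvec(o['orientation']).as_matrix()
print(M, 'button shift',M.T@(np.array([.5195,.2175,0.0])-o['tcp_pos'])*1000)
im,d=viewer.grab_frame('top')
print([(x['location'],x['score']) for x in nets.look_for('confirm_top','top')][:2])
save(cv2.resize(im[150:300,140:290],(600,600)),'w5.png')
E
```

```text
clock: 10.48
tcp_pos: [0.668, 0.2167, 0.0214]
orientation: [0.952, 1.352, -0.951]
contact_force: [-0.3, -1.2, 6.7]
grip_width: 0.0001
n 32 ptr deg -19.85408888270087 [0.044  0.0446 0.0453 0.0417 0.0423 0.0429 0.0436 0.0399 0.0405 0.0412
 0.0376 0.0382 0.0388 0.0395 0.0359 0.0364 0.0371 0.0341 0.0347 0.0354
 0.0318 0.0324 0.033  0.0337 0.03   0.0306 0.0283 0.0289 0.0296 0.0265
 0.0272 0.028 ] dial rad 1.0621042143044075
[([0.6283, 0.189, 0.0577], 0.87)]
[0.668  0.2167 0.0214] [-0.8285 -0.8577  6.98  ] 10.575
finger ang 13.513674245622083 0.03291680588892989
clock: 11.32
tcp_pos: [0.6667, 0.217, 0.0849]
orientation: [0.95, 1.354, -0.951]
contact_force: [0.5, 0.2, -0.1]
grip_width: 0.0004
n 34 ptr deg -18.560361574346462 [0.0458 0.0435 0.044  0.0446 0.0453 0.0417 0.0423 0.0429 0.0394 0.0399
 0.0405 0.0412 0.0376 0.0382 0.0388 0.0359 0.0364 0.0371 0.0336 0.0341
 0.0347 0.0354 0.0318 0.0324 0.033  0.03   0.0306 0.0313 0.0278 0.0283
 0.0289 0.0296 0.0265 0.0272] dial rad 1.0395244131506591
[([0.634, 0.1903, 0.0618], 0.57)]
[0.6665 0.2169 0.0845] [-0.2674  0.5282 -0.0699] 11.425
finger ang 14.536276893999823 0.03147253233192375
[[-0.0021  0.9407  0.3392]
 [-0.0007  0.3392 -0.9407]
 [-1.     -0.0022 -0.0001]] button shift [  84.7728 -137.863   -50.4146]
[([0.5198, 0.2177, 0.0532], 0.62)]
```

View pics/w5.png

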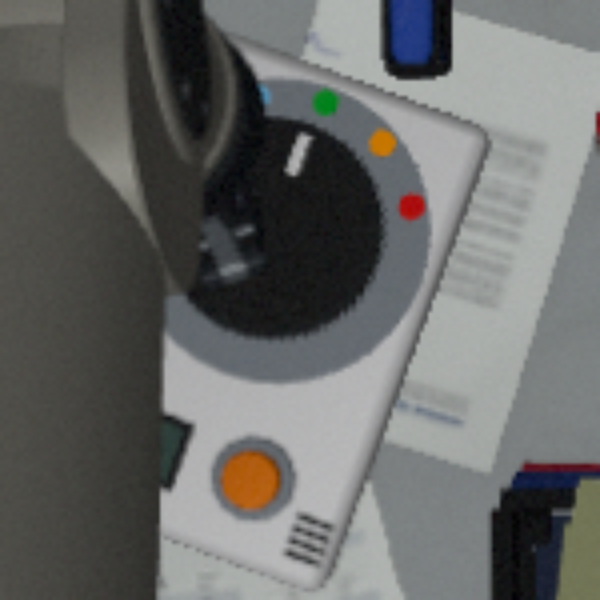

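```bash
python3 -m pendant '[0,0,-40,-14,0, 0,0,-40,-14,0, 0,0,-40,-14,0, 0,0,-18.6,-7,0, 0,0,0,0,0, 0,20,0,0,0, 0,20,0,0,0, 0,0,0,0,0]';python3 - <<'E'
from h import *
np.set_printoptions(precision=4,suppress=True)
im,d=viewer.grab_frame('wrist'); im2,_=viewer.grab_frame('scene')
save(np.vstack([cv2.resize(im,(400,300)),cv2.resize(im2[240:345,240:380],(400,300),interpolation=cv2.INTER_CUBIC)]),'w6.png')
o=r.get_obs(); M=R.from_rotvec(o['orientation']).as_matrix()
print(o['tcp_pos'],M.T@(np.array([.5195,.216,0.0])-o['tcp_pos'])*1000)
E
```

```text
clock: 12.52
tcp_pos: [0.5203, 0.2154, 0.0445]
orientation: [0.949, 1.354, -0.953]
contact_force: [-0.2, -0.1, 0.3]
grip_width: -0.0001
[0.5214 0.2159 0.046 ] [46.0314 -1.7694 -0.7529]
```

View pics/w6.png

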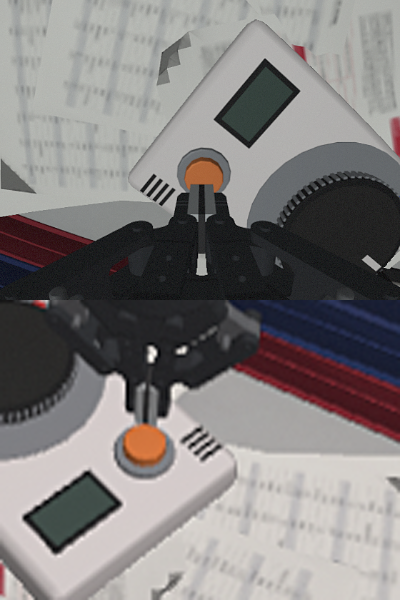

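```bash
python3 -m pendant '[0,12,-1,-0.5,0, 0,12,0,0,0, 0,4,0,0,0, 0,2,0,0,0, 0,0,0,0,0]'; python3 -m pendant '[0,2,0,0,0, 0,2,0,0,0, 0,0,0,0,0, 0,0,0,0,0]'
```

```text
clock: 13.25
tcp_pos: [0.5189, 0.2161, 0.0158]
orientation: [0.95, 1.354, -0.951]
contact_force: [-1.9, -0.6, 2.8]
grip_width: 0.0003
clock: 13.75
tcp_pos: [0.5194, 0.2163, 0.0125]
orientation: [0.951, 1.353, -0.95]
contact_force: [-3.6, -1.5, 10.7]
grip_width: -0.0001
```

```bash
python3 -m pendant '[0,0.5,0,0,0, 0,0,0,0,0, 0,-5,0,0,0, 0,-15,0,0,0, 0,-40,0,0,0, 0,-50,0,0,0, 0,-50,0,0,0, 0,-20,0,0,0, 0,0,-30,-20,0, 0,0,-30,-20,0, 0,0,0,-40,0, 0,0,0,-40,0, 0,0,0,-40,0, 0,0,0,0,0, 0,0,0,0,0]'; python3 chk.py
python3 - <<'E'
from h import *
for c in ['top','scene']:
    im,d=viewer.grab_frame(c); save(im,c+'9.png')
    for n in ['confirm_top','glue_stick','stapler','mouse_black','marker_black','eraser']:
        print(c,n,[(np.round(x['location'],4),round(x['score'],2)) for x in nets.look_for(n,c)[:1]])
a=cv2.imread('pics/top9.png')[140:310,100:310]; b=cv2.imread('pics/scene9.png')[200:370,160:370]
cv2.imwrite('pics/fin.png',cv2.resize(np.hstack([a,b]),None,fx=1.9,fy=1.9))
E
```

```text
clock: 15.62
tcp_pos: [0.4092, 0.3457, 0.1916]
orientation: [0.951, 1.352, -0.951]
contact_force: [-0.9, -0.0, -0.2]
grip_width: 0.0002
n 32 ptr deg -18.873661992444937 [0.0458 0.0435 0.044  0.0446 0.0453 0.0417 0.0423 0.0429 0.0399 0.0405
 0.0412 0.0376 0.0382 0.0388 0.0359 0.0364 0.0371 0.0336 0.0341 0.0347
 0.0354 0.0318 0.0324 0.033  0.03   0.0306 0.0313 0.0283 0.0289 0.0296
 0.0265 0.0272] dial rad 1.0449925369943525
[([0.5199, 0.2155, 0.0529], 0.69)]
[0.4094 0.3451 0.1916] [ 0.2703 -0.1657  0.3508] 15.725
finger ang 149.01395483870255 0.26428161452589327
top confirm_top [(array([0.5193, 0.2178, 0.0518]), 0.48)]
top glue_stick [(array([0.683 , 0.0484, 0.093 ]), 0.74)]
top stapler [(array([0.7769, 0.148 , 0.036 ]), 0.81)]
top mouse_black [(array([ 0.7566, -0.0407,  0.0334]), 0.55)]
top marker_black [(array([ 0.7361, -0.1548,  0.0127]), 0.92)]
top eraser [(array([ 0.646 , -0.1061,  0.0158]), 0.52)]
scene confirm_top [(array([ 0.7536, -0.0267,  0.0278]), 0.56)]
scene glue_stick []
scene stapler [(array([0.7746, 0.1582, 0.0299]), 0.67)]
scene mouse_black [(array([ 0.7555, -0.0288,  0.0274]), 0.78)]
scene marker_black [(array([ 0.7344, -0.1511,  0.0113]), 0.6)]
scene eraser []
```

View pics/fin.png

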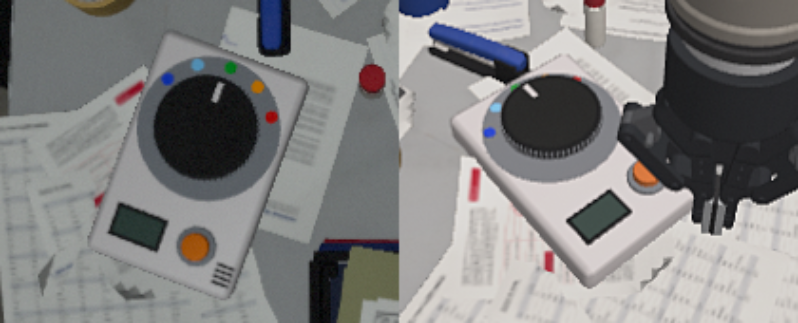

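```bash
python3 -c "
from h import *
r.hand_in()"
```

```text
the job is handed in; nothing more can be done
```

The heating controller is set to comfort and the job is handed in. I turned the dial clockwise two clicks, from dark blue to green, then pressed the orange button and moved clear. `hand_in` gives no verdict, so the points below are my own checks.

- **Dial:** the last top-camera picture puts it at about 1.04 rad, against 1.047 rad for green.
- **Button:** it was pushed down with 10.7 N, where about 5 N holds it fully in. I judged it fully pressed from that force, since its travel can't be read directly. Afterwards the top of the button read 52–53 mm above the desk, so it has sprung back.
- **Controller and other things:** the controller showed no visible movement. The mouse, glue stick, marker, eraser and stapler read within about 5 mm of where they started. No force remained on the arm, which stood clear of everything at 15.7 s.

**Checks that disagreed:**
- The reported TCP height was about 35 mm lower than the real fingertips, so I went by camera depth and contact force instead.
- After the turn, the network put `dial_pointer` near the middle of the dial, so I measured the pointer from its white pixels.
- In the last scene picture, the network mistook another object for the button and missed the glue stick and eraser. The top view found them all in place.

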